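# Put the pouch feeder in gear and time its wheel

### The arm

A 6-joint arm with a two-finger parallel gripper is mounted at the origin on the work surface. World frame = base frame: x ahead of the robot, y to its left, z up, the work surface at z = 0. Lengths are in m, angles in rad, forces in N, time in s.
With the tool pointing down it reaches from about 0.375 to 0.925 m from the base axis. Payload 5.7 kg.
Tool frame: the origin (TCP) lies midway between the tips of the shut fingers; the grasp point (between the pads) lies 19 mm behind it; z points along the fingers, y is the line along which they close (so a half turn about z gives the same grasp; the last joint's range is limited). The gripper opens to 88 mm and grips with 3 to 60 N. Pads are 20 mm wide; open, the fingers measure 115 mm over their backs; the gripper's body (75 mm by 178 mm) begins 61 mm behind the grasp point.
Start: joints at [1.038, 0.359, 1.51, -0, 1.272, -0.115], TCP at [0.243, 0.548, 0.223] pointing down, gripper open.
Joint ranges: [-2.97, 2.97], [-1.01, 2.36], [0.21, 2.38], [-0.96, 4.11], [0.2, 2.71], [-2.98, 2.98]. Speed limits (rad/s): [2.39, 2.39, 3.14, 3.14, 3.14, 3.14].

### API

Orientations are given as a unit quaternion [x, y, z, w].
In Python, from bench import move_ptp, servo_line, goto_joints, move_gripper, sleep, inverse_kinematics, capture, PlanningError, close_job, spot_in, silhouettes, current_clock, current_joint_pos, current_qvel, current_joint_torque, current_position, current_orientation, current_force, current_torque, current_finger_gap, current_grip_force gives the robot as it stands. Calls block until the motion is done:
- move_ptp(position, orientation): joint-space move of the TCP to a pose.
- servo_line(position, orientation=None, rate=0.15, contact_N=None): straight line of the TCP; orientation=None keeps the orientation; rate is the mean speed in m/s. With contact_N (N) it stops when the force on the tool has changed by that much, and returns True; else False.
- goto_joints(angles): joint-space move.
- move_gripper(opening): finger opening in m; the grip force is fixed at half the most; returns when the fingers have stopped.
- sleep(seconds).
- inverse_kinematics(position, orientation): joint angles nearest the present ones, or None.
- capture(name): name is "side" or "top" or "wrist"; returns a dict with "image" (420x560x3 uint8, blue, green, red), "range_z" (420x560 float32, m along the optical axis (not along the pixel's ray), 0 where there is no reading), "intrinsics" (3x3 intrinsics, pixels), "R" (3x3) and "t" (3): a world point X has camera coordinates R X + t. Camera axes: x right, y down, z forward; pixel columns grow to the right and rows downward; lengths in m; the calibration is good to about 2 mm. A picture is of the moment at which its call begins.
A pose or a line that the arm cannot do raises PlanningError and nothing moves.
- close_job(): hands the job in; it is judged then, once.
Trained networks look in the newest picture that a camera, given by its name, has taken for a name from the list of things; names that differ only in an ending like _2 or _b are one class to them, and where a whole thing is asked for, a point or a joint stands for the part that bears it (a point fixed in the world has none). Each returns a list of dicts, best first, with "conf" (0 to 1); they miss things now and then, are a little off and sometimes report something else, mostly with a low value. They report only what shows in the picture. A call takes as long as a camera call.
- spot_in(camera, query): "xy" ([column, row] in pixels, amid what is visible of it).
- silhouettes(camera, query): "region" (420x560 bool, what is visible of it) and "xy" ([column, row] in pixels, amid what is visible of it).
Readings, each from a call of its own:
- current_clock(): time.
- current_joint_pos(): joint angles.
- current_qvel(): joint speeds.
- current_joint_torque(): joint torques, N m.
- current_position(): TCP position.
- current_orientation(): TCP orientation.
- current_force(): force on the tool from outside, world axes, zero at the start.
- current_torque(): the same for the moment, N m.
- current_finger_gap(): finger opening in m.
- current_grip_force(): force on a finger pad.
Only numpy, scipy, OpenCV 4.12 (cv2) and the standard library are available. Lean on these libraries where they do the work, as an engineer would, in place of code of your own. Each camera call takes 0.05 s, during which the arm holds its last target. There are 200 camera calls.

### The job

The pouch feeder's drive is out of gear: take hold of the black gear-change knob, ease it down gently while rocking it round until the teeth drop into mesh, and push it fully home without ever forcing tooth on tooth. Then turn that knob, without touching the timing wheel itself, until the wheel's rib points straight at the fixed pointer, and let go. Leave the knob home and the tub, spanner and carton where they are.

Things in the scene. Friction and masses are not known exactly. Their poses are not given: they have to be found in the camera images.
- wing (a point): Grip point of the black gear-change knob: its upright wing, a bar 52 mm long (own x), 14 mm thick (own y, grip this), 42 mm high. The point is on the vertical spindle axis, 18 mm below the wing's top. Below is the knob's round base, 56 mm across, its top 24 mm below this point; raised, the base stands 24 mm out of the grey box, home 4 mm. The knob turns freely, any number of turns.
- knob (a joint): How far the knob is pushed down, m: 0 fully raised (out of gear), 0.020 fully home on a solid stop. Slides down with a push of about 2 N, stays where left. Dogs resting on tooth tops stop it: turn it under a light press (about 10 N at the hand) until it drops into mesh, then it slides home easily. More than about 20 N on the tooth tops is forcing them.
- knob_seat (a point): Where the knob's axis meets the box's top face. Hidden below: two opposite dogs, on a stiff spring (6 N/mm) in the knob, meet a crown with six teeth, a gap every 60 degrees with about 9 degrees of play. The tooth tops are met at 5 to 12 mm of knob travel, different each time; where the gaps stand cannot be seen, but at the start a tooth is always in the way.
- wheel: Aluminium timing wheel, 100 mm across, on the same box, 160 mm from the knob; origin on its vertical axis at the box's top face. A dark raised rib 7 mm wide runs along its own -x to the rim. Belted to the crown: in mesh it turns with the knob, same way and amount, against about 0.2 N m drag, and stays where left. It starts 0.7 to 2.0 rad anticlockwise (from above) of the pointer.
- tab (a point): Outer tip of the wheel's rib, on the rim, 50 mm from the wheel's axis.
- pointer (a point): Inner tip of the fixed pointer, a small dark upright blade 7 mm wide, 22 mm long and 32 mm high on the box beside the wheel, 52 mm from the wheel's axis.
- housing: Grey drive box, 160 mm (own x) by 310 mm (own y) by 110 mm high, fixed to the bench; origin at the centre of its underside. The knob's axis is at own (0, -80 mm), the wheel's at (0, +80 mm).
- tub: Bystander: blue lidded tub, 72 mm across, 85 mm high, origin at the centre of its underside.
- spanner: Bystander: steel spanner 150 mm long lying flat, origin under its middle.
- carton: Bystander: cardboard carton 90 x 60 x 35 mm, origin at the centre of its underside.

How it is judged:
On the way:
1. the knob is pushed fully home in mesh (value of joint knob above 0.017 m), for 0.2 s.
At the end, for the whole second after the job is handed in: The knob is home (pushed down more than 17 of 20 mm), the tip of the wheel's rib is within 8 mm of the pointer's tip seen from above, and the wheel is at rest (value of joint knob above 0.017 m and horizontal distance between tab and pointer below 0.008 m and angular speed of wheel below 0.1 rad/s); the robot touches nothing.
It fails at once if the teeth are forced: either dog carries more than 12 N (contact force between any of dogs_c0, dogs_c1 and anything else above 12 N).
It fails at once if the timing wheel is touched by the robot (contact force between wheel and the fingers above 1 N or contact force between wheel and the arm above 1 N).
It fails at once if a bystander is moved more than 30 mm (distance of any of tub, spanner, carton from where it was at the start of the episode above 0.03 m).
It also fails if it takes over 61 s, if anything falls off the work surface, if the arm or the gripper's body presses on something with over 40 N, if the wrist force passes 120 N, or if a joint passes its speed limit or range.

## Working session

There is one attempt and no reset: what is moved stays moved. The work goes in short steps, each a Python script; the robot and the scene stay as the last script left them, time stands still between calls to the robot, and variables do not carry over. Pictures are saved under pics/ and viewed, at most 10 in all, crops included, and the job is handed in when it is done.

```bash
ls; mkdir -p pics
cat > h.py <<'E'
import numpy as np, cv2
from bench import *
from scipy.spatial.transform import Rotation as R
def cloud(c):
    z=c["range_z"]; K=c["intrinsics"]; v,u=np.mgrid[:z.shape[0],:z.shape[1]]
    p=np.stack([(u-K[0,2])*z/K[0,0],(v-K[1,2])*z/K[1,1],z],-1)
    return (p-c["t"])@c["R"]   # R^T (p-t)
def down(yaw): # tool x at angle yaw, z down
    return (R.from_euler('z',yaw)*R.from_euler('x',np.pi)).as_quat()
E
python3 - <<'E'
from h import *
print(current_clock(),current_position(),R.from_quat(current_orientation()).as_matrix().round(2))
ims=[]
for n in ("top","side"):
    c=capture(n); P=cloud(c); cv2.imwrite(f"pics/{n}0.png",c["image"]); np.savez(f"{n}0.npz",P=P,**c)
    for q in ("wing","wheel","tab","pointer","housing","knob_seat","tub","spanner","carton"):
        for d in silhouettes(n,q)[:1]:
            m=d["region"]&(c["range_z"]>0); p=P[m]
            print(n,q,round(d["conf"],2),np.round(d["xy"]),m.sum(),np.median(p,0).round(3) if m.any() else'',p.min(0).round(3) if m.any() else'',p.max(0).round(3) if m.any() else '')
        s=spot_in(n,q)[:2]
        for d in s:
            x=np.round(d["xy"]).astype(int); print('   spot',q,round(d["conf"],2),x,P[x[1],x[0]].round(3))
E
```

```text
pics
0.0 [0.24311196 0.54782939 0.22185943] [[-0.91  0.41 -0.  ]
 [ 0.41  0.91 -0.  ]
 [ 0.   -0.   -1.  ]]
top wing 0.88 [338. 211.] 546 [ 0.501 -0.11   0.133] [ 0.476 -0.137  0.107] [ 0.53  -0.083  0.179]
   spot wing 0.84 [339 212] [ 0.497 -0.108  0.168]
top wheel 0.97 [267. 196.] 1535 [0.534 0.046 0.128] [ 0.484 -0.004  0.106] [0.589 0.094 0.145]
   spot wheel 0.79 [268 196] [0.534 0.045 0.133]
top tab 0.65 [264. 197.] 1537 [0.535 0.045 0.128] [ 0.485 -0.004  0.109] [0.591 0.094 0.143]
   spot tab 0.67 [266 195] [0.536 0.049 0.133]
   spot tab 0.51 [396 253] [ 0.433 -0.259  0.035]
top pointer 0.6 [310. 219.] 7938 [ 0.497 -0.047  0.11 ] [ 0.412 -0.201 -0.003] [0.655 0.133 0.146]
   spot pointer 0.87 [310 213] [ 0.504 -0.05   0.11 ]
top housing 0.62 [306. 214.] 8340 [ 0.498 -0.048  0.109] [ 0.412 -0.211 -0.008] [0.651 0.132 0.175]
   spot housing 0.75 [308 214] [ 0.501 -0.046  0.112]
top knob_seat 0.76 [310. 215.] 8065 [ 0.498 -0.047  0.109] [ 0.412 -0.197 -0.001] [0.638 0.142 0.146]
   spot knob_seat 0.81 [310 217] [ 0.495 -0.051  0.109]
   spot knob_seat 0.52 [338 212] [ 0.496 -0
[... 1181 characters left out ...]
0.124]
side knob_seat 0.7 [300. 216.] 7170 [0.507 0.031 0.108] [ 0.414 -0.25  -0.004] [0.628 0.137 0.143]
   spot knob_seat 0.7 [302 218] [0.485 0.062 0.116]
side tub 0.65 [241. 283.] 1334 [0.58  0.223 0.08 ] [ 0.55   0.126 -0.005] [0.635 0.245 0.088]
   spot tub 0.64 [240 284] [0.576 0.23  0.084]
   spot tub 0.3 [303 215] [0.483 0.063 0.128]
side spanner 0.63 [354. 243.] 462 [0.364 0.016 0.006] [ 0.297 -0.009 -0.004] [0.442 0.044 0.011]
   spot spanner 0.82 [355 243] [0.36  0.022 0.006]
   spot spanner 0.66 [345 148] [ 0.428 -0.277  0.031]
side carton 0.64 [348. 150.] 425 [ 0.422 -0.268  0.033] [ 0.392 -0.301 -0.   ] [ 0.481 -0.235  0.038]
   spot carton 0.9 [347 151] [ 0.421 -0.263  0.033]
```

Run:
```python
from h import *
for z in (0.42,0.38,0.34):
    try:
        move_ptp([0.50,-0.03,z],down(0)); break
    except PlanningError as e: print(z,e)
print(current_clock(),current_position(),current_joint_pos())
c=capture("wrist"); P=cloud(c); np.savez("w0.npz",P=P,**c)
print("cam",-c["R"].T@c["t"],c["R"].round(2).tolist())
w=c["image"]; t=cv2.imread("pics/top0.png")[130:310,180:420]
cv2.imwrite("pics/a.png",cv2.resize(t,None,fx=3.3,fy=3.3)); cv2.imwrite("pics/w0.png",w)
for q in ("wing","wheel","tab","pointer"):
    for d in silhouettes("wrist",q)[:1]:
        m=d["region"]&(c["range_z"]>0); p=P[m]; print(q,d["conf"],d["xy"],m.sum(),np.median(p,0).round(3))
```

```text
4.2583 [ 0.49997766 -0.02935875  0.419714  ] [-1.96871519e-01  8.93887828e-02  1.39441259e+00  2.76698642e-04
  1.65831358e+00  1.37260763e+00]
cam [ 0.57587765 -0.02999198  0.58172065] [[0.0, -1.0, 0.0], [-0.96, -0.0, 0.28], [-0.28, -0.0, -0.96]]
wing 0.74 [345.5, 164.3] 1561 [ 0.51  -0.106  0.136]
wheel 0.96 [216.5, 138.7] 5021 [0.54  0.044 0.128]
tab 0.85 [215.7, 138.0] 5086 [0.54  0.045 0.128]
pointer 0.72 [292.1, 147.4] 21138 [ 0.53  -0.048  0.11 ]
```

View pics/w0.png

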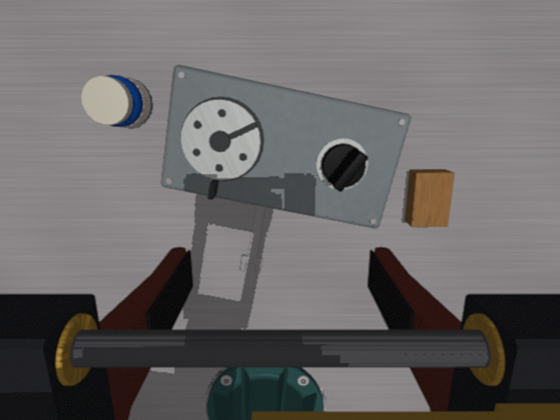

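View pics/a.png

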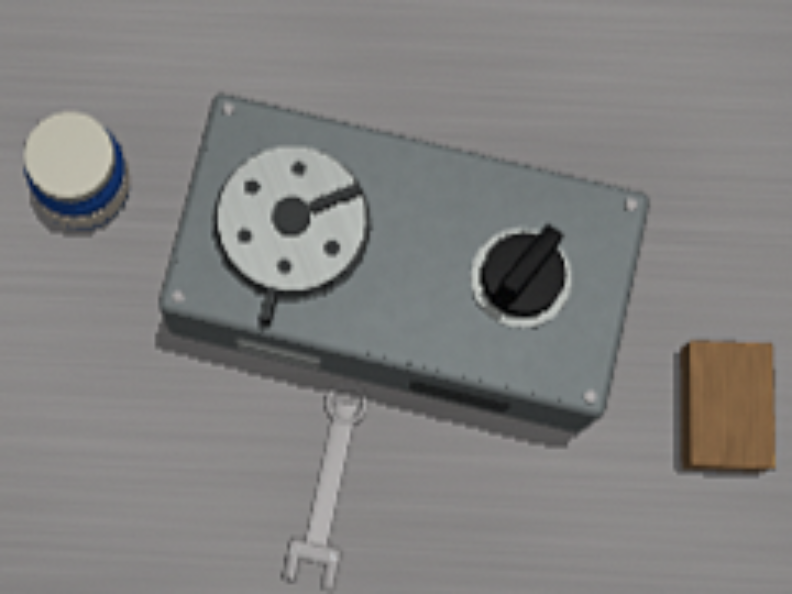

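The wrist picture shows the wheel at (220,140) with its rib pointing to (255,125), the pointer at (213,188), and the knob at (343,163) with its wing running up and to the right. The wheel therefore needs to turn about 2 rad clockwise.

```bash
cat >> h.py <<'E'
def toplane(c,uv,z):
    K=c["intrinsics"]; o=-c["R"].T@c["t"]
    d=np.c_[np.asarray(uv,float),np.ones(len(uv))]@np.linalg.inv(K).T@c["R"]
    return o+d*((z-o[2])/d[:,2])[:,None]
def axis2(xy):
    (cx,cy),(w,h),a=cv2.minAreaRect(xy.astype(np.float32)*1000); b=cv2.boxPoints(((cx,cy),(w,h),a))
    e=b[1]-b[0] if np.linalg.norm(b[1]-b[0])>np.linalg.norm(b[2]-b[1]) else b[2]-b[1]
    return np.array([cx,cy])/1000,np.arctan2(e[1],e[0])%np.pi,(round(w,1),round(h,1))
def wheel_state(c):
    """rib tip angle and pointer angle about wheel axis, from colour of the wheel/pointer tops"""
    P=cloud(c); return P
E
python3 - <<'E'
from h import *
for f in ("w0","top0","side0"):
    c=np.load(f+".npz"); P=c["P"]; g=c["image"].max(-1); xy=P[...,:2]; z=P[...,2]
    near=lambda p,r: np.linalg.norm(xy-p,axis=-1)<r
    m=near([.5,-.107],.045)&(z>.160)
    p=P[m]; print(f,"wing",m.sum(),np.median(z[m]),axis2(p[:,:2]))
    m=(z>.105)&(z<.115)&near([.515,-.03],.25)
    print("  box",m.sum(),np.median(z[m]),axis2(P[m][:,:2]))
    m=near([.538,.046],.06)&(z>.118)&(z<.150)
    (x,y),r=cv2.minEnclosingCircle((P[m][:,:2]*1000).astype(np.float32)); print("  wheel",x,y,r,np.percentile(z[m],[5,50,95]).round(3))
# full-frame colour check, wrist
c=np.load("w0.npz")
rib=toplane(c,[(257,124),(222,141)],.143); pt=toplane(c,[(213,181),(211,198)],.142); print(rib,pt)
im=c["image"][90:205,160:280]; cv2.imwrite("pics/b.png",cv2.resize(im,None,fx=5,fy=5,interpolation=cv2.INTER_CUBIC))
E
```

```text
w0 wing 18134 0.5126888073463254 (array([ 0.50868082, -0.09678326]), np.float32(1.4266613), (63.7, 49.8))
  box 21213 0.10996895966604195 (array([ 0.52237811, -0.03361543]), np.float32(1.3719946), (309.1, 159.5))
  wheel 532.9127197265625 46.31801223754883 54.890296936035156 [0.126 0.128 0.137]
top0 wing 160 0.17312932913071377 (array([ 0.50391333, -0.11103153]), np.float32(2.5104775), (14.0, 52.4))
  box 6979 0.10980854845908836 (array([ 0.5193739 , -0.03272401]), np.float32(1.3726411), (309.3, 160.0))
  wheel 531.8013305664062 44.82917404174805 53.919010162353516 [0.124 0.128 0.137]
side0 wing 152 0.17065941096310738 (array([ 0.50481802, -0.10678178]), np.float32(2.5141215), (15.7, 52.1))
  box 4747 0.10879502310965253 (array([ 0.52037939, -0.02891078]), np.float32(1.3675735), (310.9, 159.3))
  wheel 532.5947875976562 47.719078063964844 54.08517074584961 [0.124 0.127 0.136]
[[ 0.55881861 -0.00311735  0.143     ]
 [ 0.53862787  0.03974471  0.143     ]] [[0.48900822 0.05332385 0.142     ]
 [0.46699938 0.05696273 0.142     ]]
```

View pics/b.png

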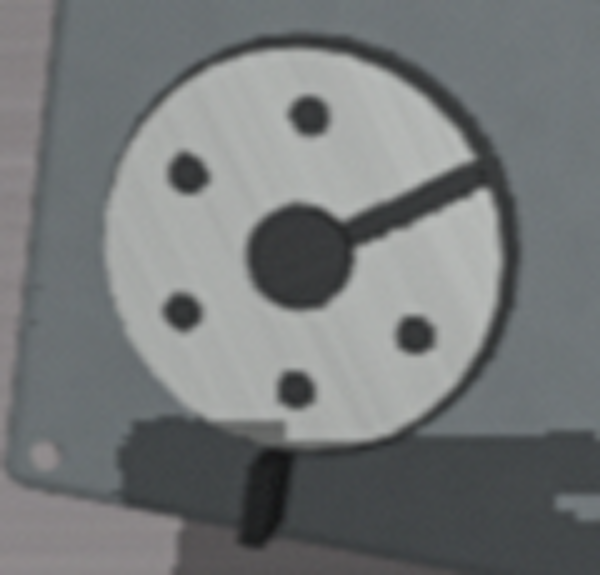

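Run:
```python
from h import *
c=np.load("w0.npz"); P=c["P"]; z=P[...,2]
m=(np.linalg.norm(P[...,:2]-[.505,-.11],axis=-1)<.04)&(z>.165)&(z<.185)
a=axis2(P[m][:,:2]); print("w0",m.sum(),np.median(z[m]),a)
yaw=a[1]; yaw=yaw if yaw>0 else yaw+np.pi
xy=a[0]*.6+np.array([.5045,-.109])*.4; print(xy,yaw)
move_gripper(.045)
move_ptp([*xy,.23],down(yaw))
print(current_clock(),current_joint_pos())
c=capture("wrist"); P=cloud(c); z=P[...,2]; np.savez("w1.npz",P=P,**c); cv2.imwrite("pics/w1.png",c["image"])
m=(np.linalg.norm(P[...,:2]-xy,axis=-1)<.04)&(z>.165)&(z<.185)
if m.sum()>20: print("w1",m.sum(),np.median(z[m]),axis2(P[m][:,:2]))
print(current_position(),current_force(),current_torque())
```

```text
w0 564 0.17309119362148426 (array([ 0.50624899, -0.11186348]), np.float32(2.5040612), (14.7, 51.6))
[ 0.5055494  -0.11071809] 2.5040612
7.5917 [-3.49040903e-01  2.32918689e-01  1.67567474e+00  3.37298789e-05
  1.23262044e+00 -1.28190185e+00]
w1 1613 0.17322956406088613 (array([ 0.50536124, -0.11158035]), np.float32(2.5111842), (14.0, 51.0))
[ 0.50573966 -0.11068457  0.23020504] [-0.3983371  -0.28685366 -0.99186526] [ 0.0020143  -0.03191336  0.01683551]
```

View pics/w1.png

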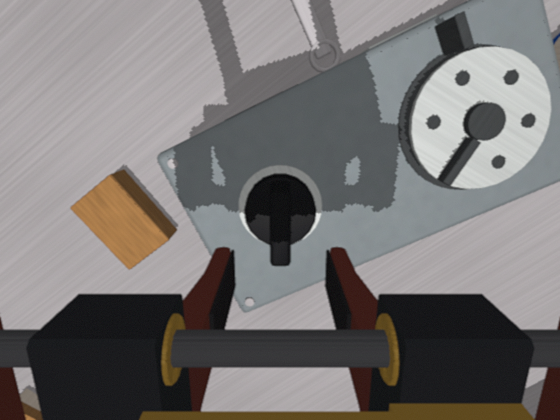

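The wrist view shows the wing at (280,225), upright and midway between the open fingers. It is ready to grip.

Run:
```python
from h import *
o=down(2.510)
print(servo_line([.5054,-.1113,.20],o,rate=.1))
f0=current_force(); print(f0)
print(servo_line([.5054,-.1113,.142],o,rate=.06,contact_N=6),current_position(),current_force())
print(move_gripper(.0),current_finger_gap(),current_grip_force()); sleep(.3)
print(current_clock(),current_position(),current_force(),current_torque(),current_joint_pos())
```

```text
False
[-0.531377    0.13606158  0.58222209]
False [ 0.50576733 -0.1114178   0.14232692] [ 0.50277449 -0.03514134 -0.42174048]
False 0.013825763116647658 29.998992383480072
10.0917 [ 0.50577269 -0.11094664  0.1421438 ] [2.13730507 4.75118855 2.28401211] [ 0.74076062 -0.41937958  0.02161636] [-3.49967254e-01  3.33501831e-01  1.78136885e+00  8.93062833e-04
  1.02621008e+00 -1.28953077e+00]
```

Run:
```python
from h import *
p=np.array([.5058,-.1108,.1422])
servo_line(p,rate=.01); print(current_force(),current_position())
f0=current_force()[2]
print(servo_line(p-[0,0,.0185],rate=.006,contact_N=7),current_clock(),current_position(),current_force())
sleep(.2); print(current_position(),current_force(),current_torque())
```

```text
[1.95782977 1.94428037 0.30207878] [ 0.50579493 -0.11086361  0.14213555]
True 11.6833 [ 0.505866   -0.11080426  0.13636003] [-4.76694706e-02  2.04868901e-03  2.87107622e+00]
[ 0.5058581  -0.11076292  0.13633502] [-1.23121932 -1.64275082  3.66436207] [-0.33524588  0.09720292  0.06459236]
```

```bash
cat > press.py <<'E'
from h import *
import time
p=current_position().copy() if hasattr(current_position(),'copy') else np.array(current_position())
p[:2]=[.5058,-.1108]; yaw=2.510
log=[]
def fz(): return np.mean([current_force()[2] for _ in range(3)])
def press(lo=6.5,zmin=.1185):
    f=fz()
    for _ in range(6):
        if f>=lo or p[2]<zmin: break
        p[2]-=.0003
        servo_line(p,down(yaw),rate=.01); f=fz()
    return f
f=press(); print("pressed",f,p[2],current_position()[2],current_clock())
zc=current_position()[2]
for i in range(18):
    yaw-=.07
    servo_line(p,down(yaw),rate=.01); f=fz()
    z=current_position()[2]
    print(i,round(current_clock(),2),round(yaw,2),"fz",round(f,1),"z",round(z,4),"tz",np.round(current_torque()[2],2))
    if f>11: p[2]+=.0004
    if f<5:
        f=press(); z=current_position()[2]; print("  repress",round(f,1),round(z,4))
        if z<zc-.0018: print("dropped"); break
np.save("st.npy",[*p,yaw])
E
python3 press.py
```

```text
pressed 7.073670656704084 0.13573501814072989 0.1361309951172037 12.3833
0 12.63 2.44 fz 6.5 z 0.1361 tz -0.06
1 12.88 2.37 fz 6.6 z 0.1361 tz -0.09
2 13.13 2.3 fz 7.1 z 0.1361 tz -0.07
3 13.38 2.23 fz 7.6 z 0.1361 tz -0.1
4 13.63 2.16 fz 6.6 z 0.1361 tz -0.1
5 13.88 2.09 fz 7.5 z 0.1361 tz -0.08
6 14.13 2.02 fz 7.3 z 0.1361 tz -0.11
7 14.38 1.95 fz 6.5 z 0.1361 tz -0.1
8 14.63 1.88 fz 6.3 z 0.1361 tz -0.1
9 14.88 1.81 fz 2.6 z 0.1358 tz -0.09
  repress 3.4 0.134
dropped
```

Run:
```python
from h import *
s=np.load("st.npy"); p=s[:3]; yaw=s[3]
print(servo_line([p[0],p[1],.1200],down(yaw),rate=.008,contact_N=6),current_clock(),current_position(),current_force(),current_torque())
sleep(.1); print(current_position(),current_force())
```

```text
True 17.5333 [ 0.50601862 -0.11071197  0.12462549] [-0.13446853  1.17768856  5.52705404] [-0.00837467  0.20865511 -0.0919795 ]
[ 0.50601919 -0.1107164   0.12463754] [0.03066619 0.84591673 4.50278211]
```

Run:
```python
from h import *
s=np.load("st.npy"); p=s[:3]; yaw=s[3]
f=lambda:(round(float(current_position()[2]),5),np.round(current_force(),1))
z=.1246
for i in range(7):
    z-=.0004; servo_line([p[0],p[1],z],down(yaw),rate=.01); print(round(z,4),*f())
    if current_force()[2]>10.5: break
print(current_clock())
np.save("st.npy",[p[0],p[1],z,yaw])
```

```text
0.1242 0.12459 [1.5 3.6 9.9]
0.1238 0.12458 [-0.6  2.8 12.1]
18.2083
```

```bash
cat > turn.py <<'E'
from h import *
import sys
p=np.load("st.npy"); yaw=p[3]; p=p[:3]; end=yaw-float(sys.argv[1])
if p[2]<.1242: p[2]=.1243; servo_line(p,down(yaw),rate=.01)
print(current_force().round(1))
n=max(1,int(np.ceil(abs(end-yaw)/.12)))
for y in np.linspace(yaw,end,n+1)[1:]:
    t=current_clock(); servo_line(p,down(y),rate=.01)
    print(round(current_clock()-t,2),round(y,3),current_force().round(1),current_torque()[2].round(2),current_position()[2].round(4))
    if abs(current_torque()[2])>.8: print("torque!"); break
np.save("st.npy",[*p,y])
c=capture("top"); cv2.imwrite("pics/"+sys.argv[2]+".png",cv2.resize(c["image"][130:310,180:420],None,fx=3.3,fy=3.3,interpolation=cv2.INTER_CUBIC)); np.savez("t_"+sys.argv[2]+".npz",**c)
print(current_clock())
E
python3 turn.py 0.96 t1
```

```text
[1.6 2.7 8.6]
0.27 1.69 [1.2 2.9 8.8] -0.05 0.1246
0.27 1.57 [1.1 3.8 7.4] 0.01 0.1246
0.27 1.45 [1.3 2.9 8.5] 0.01 0.1246
0.27 1.33 [1.5 2.7 7.6] -0.02 0.1246
0.27 1.21 [2.1 2.7 8.8] 0.03 0.1246
0.27 1.09 [1.7 2.6 6.7] -0.03 0.1246
0.27 0.97 [1.7 3.  7.2] -0.01 0.1246
0.27 0.85 [2.1 2.7 7.3] -0.05 0.1246
20.6417
```

View pics/t1.png

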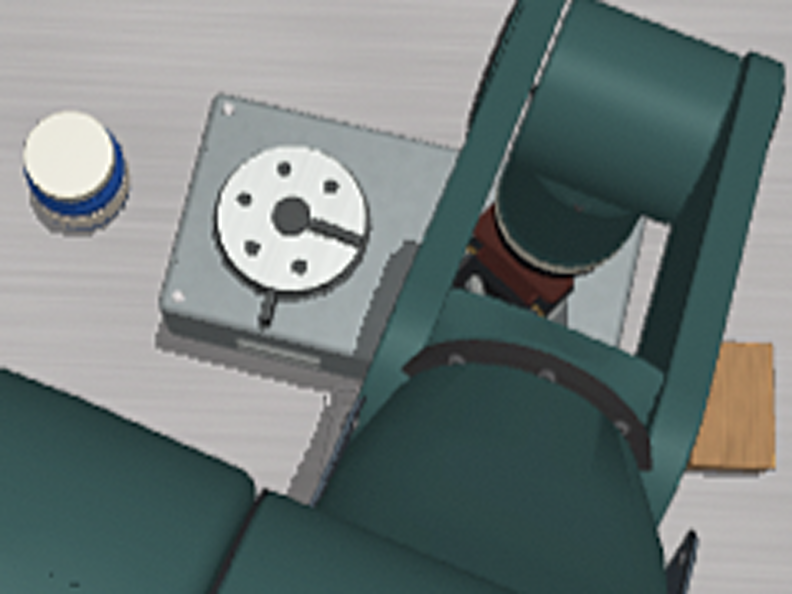

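The wheel turned with the knob, so it is in mesh. The rib now points from the hub (291,215) to (361,243), and the pointer is at (270,297)–(264,325).

```bash
cat > ang.py <<'E'
from h import *
def px(a): return np.array([[180+x/3.3,130+y/3.3] for x,y in a])
def ang(f,tip,zt=.137):
    c=np.load(f); r=toplane(c,px([tip]),zt)[0]
    C0=toplane(c,px([(291,215)]),.134)[0]
    P=cloud(c); z=P[...,2]; m=(np.linalg.norm(P[...,:2]-[.538,.046],axis=-1)<.06)&(z>.124)&(z<.132)
    C=cv2.minEnclosingCircle((P[m][:,:2]*1000).astype(np.float32))[0]; C=np.array(C)/1000
    pt=toplane(c,px([(270,298),(264,325)]),.142)
    d=r[:2]-C0[:2]; e=pt[0,:2]-C0[:2]; b=(pt[1]-pt[0])[:2]
    D=lambda v:np.degrees(np.arctan2(v[1],v[0]))
    print("hub",C0,"C",C,"rib",r,"deg",D(d),"pointer",D(e),D(b),np.linalg.norm(e),"todo rad",np.radians((D(d)-D(e))%360),np.radians((D(d)-168.6)%360))
E
python3 -c "
from ang import *
ang('t_t1.npz',(362,243))
ang('top0.npz',(358,189))"; python3 turn.py 1.2 t2 | tail -4
```

```text
hub [0.53573891 0.04450762 0.134     ] C [0.53192792 0.04647568] rib [ 0.51793026 -0.00356125  0.137     ] deg -110.32875949417537 pointer 169.1412284670394 170.31215999243557 0.05958929101901506 todo rad 1.4055138567474739 1.4149600755028326
hub [0.53573891 0.04450762 0.134     ] C [0.53181622 0.0448315 ] rib [5.54797149e-01 4.33392958e-04 1.37000000e-01] deg -66.61575547862934 pointer 169.1412284670394 170.31215999243557 0.05958929101901506 todo rad 2.168449702756254 2.177895921511614
0.27 -0.11 [1.2 1.9 7.1] 0.01 0.1246
0.27 -0.23 [2.2 2.8 7.3] -0.05 0.1246
0.27 -0.35 [1.8 2.3 6.9] -0.07 0.1246
23.3583
```

View pics/t2.png

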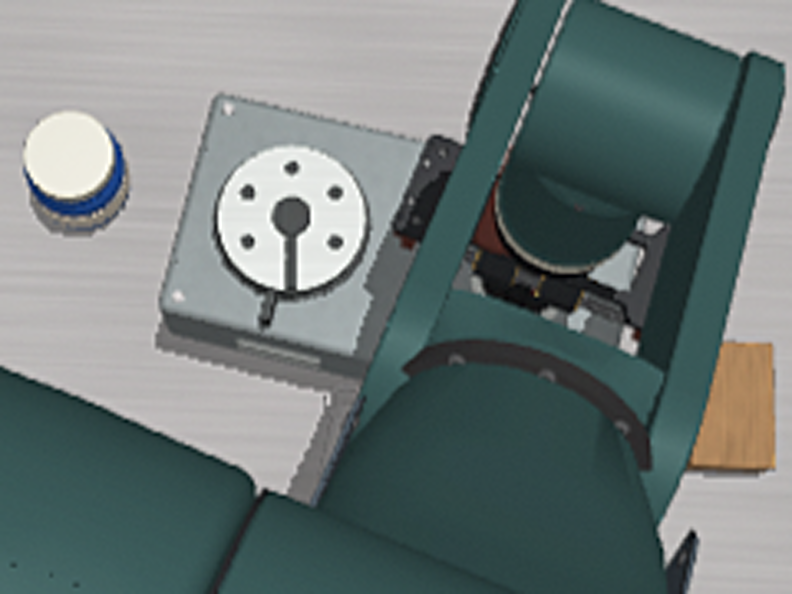

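The rib now points straight down the image with its tip at (290,290), about 0.2 rad short of the pointer at (270,297). I'll finish the turn, let go and check.

```bash
python3 turn.py 0.207 t3 | tail -3
python3 - <<'E'
from h import *
s=np.load("st.npy"); p=s[:3].copy(); y=s[3]
p[2]+=.0006; servo_line(p,down(y),rate=.01); print(current_force())
move_gripper(.04); p[2]=.23; servo_line(p,down(y),rate=.1)
move_ptp([.5,-.03,.40],down(0)); c=capture("wrist"); P=cloud(c); z=P[...,2]
m=(np.linalg.norm(P[...,:2]-[.505,-.11],axis=-1)<.035)&(z>.13)&(z<.19)
m&=z>np.percentile(z[m],97)-.006
print("wing top",np.median(z[m]),"clock",current_clock(),current_force())
cv2.imwrite("pics/w3.png",cv2.resize(c["image"][80:240,150:430],None,fx=2.8,fy=2.8,interpolation=cv2.INTER_CUBIC)); np.savez("w3.npz",**c)
E
```

```text
0.25 -0.453 [2.5 2.  6.6] -0.02 0.1246
0.25 -0.557 [1.7 1.6 6.8] -0.01 0.1246
23.9083
[ 3.83569671 -0.17257611 -0.08450413]
wing top 0.15574167753730833 clock 26.7917 [ 0.44785984  0.09798319 -1.36986619]
```

View pics/w3.png

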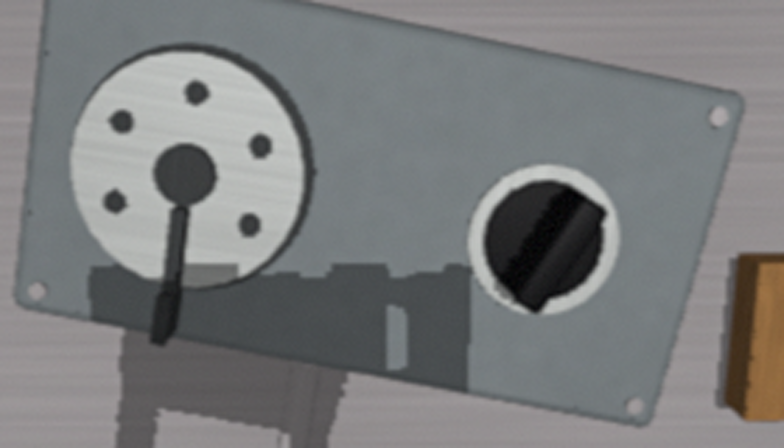

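The rib runs from the hub at (185,175) into the pointer at (165,310), in line with it. The wing's top is at 0.156 m, which matches the fully home position.

```bash
python3 -c "
from bench import *
print(close_job())"
```

```text
the job is handed in; nothing more can be done
None
```

I handed the job in at about 27 s: the knob is home in mesh, the wheel's rib lines up with the pointer in the last picture, and the gripper let go and backed clear; `close_job` returned no verdict.

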